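# Seat the bobbin winder's tailstock past its eccentric cam

## Robot

A 6-joint arm with a two-finger parallel gripper is mounted at the origin on the work surface. World frame = base frame: x ahead of the robot, y to its left, z up, the work surface at z = 0. Lengths are in mm, angles in rad, forces in N, time in s.
With the tool pointing down it reaches from about 275 to 750 mm from the base axis. Payload 10.2 kg.
Tool frame: the origin (TCP) lies at the very end of the fingers, on their centre line; the grasp point (between the pads) lies 19 mm behind it; x points along the fingers, y is the direction in which the jaws open and shut, and the axes are right-handed (so a half turn about x gives the same grasp; the last joint's range is limited). The gripper opens to 85 mm and grips with 20 to 120 N. Pads are 22 mm wide; open, the fingers measure 114 mm over their backs; the gripper's body (76 mm by 85 mm) begins 54 mm behind the grasp point. The pads swing forward as they close: fully open they stand 13 mm farther back than shut.
Start: joints at [0.986, 0.313, 1.498, -0, 1.331, -0.223], TCP at [185.841, 491.014, 231.294] pointing down, gripper open.
Joint ranges: [-2.94, 2.94], [-0.97, 2.17], [0.19, 2.56], [-1.23, 4.37], [0.02, 3.11], [-2.88, 2.88]. Speed limits (rad/s): [2.39, 2.39, 3.01, 3.14, 3.14, 3.14].

## Interface

Orientations are given as a unit quaternion [w, x, y, z].
In Python, from rig import ctrl, viewer, order gives the robot as it stands. The module is installed in compiled form; this text tells all that it offers.
- The arm moves only by the tool carry_out, never from a script. Its argument "deltas" is a list of rows, each a list of 7 numbers: the gripper command: -1 is fully open, 1 is shut, values between are in proportion, then the shift along the tool's x, y, z in mm, then the turn, a rotation vector about the tool's x, y, z in degrees. A call has exactly 5 rows; each row is the pose to reach, as a shift and turn from the pose commanded when the call began, along the tool's axes at that moment; what a row does not reach only later rows make up. A row lasts 1/8 s, in which the tool goes at most 62.5 mm and 10.7 degrees, less where a joint would pass 70% of its speed; a pose out of reach is approached as far as the arm can. A call with a gripper value outside its range is refused whole. The fingers move at their own pace and stop on an object; "newtons" is the grip in N (left out, the last holds). Time passes only in rows, so rows that repeat a pose let the fingers close, or fill a call up. It gives the time, the measured TCP pose, the force and the opening at its end, in the units of the state.
- ctrl.sense(): the state, without advancing time (a new reading comes with each control period).
- viewer.capture(name): name is "scene" or "top" or "wrist"; returns the picture (480x640x3 uint8, red, green, blue); there is no depth.
- viewer.calibration(name): a dict with "fx", "fy", "cx", "cy" (pixels), "k1" (the pictures are not rectified: a ray, as slopes to the right and down, at radius r is drawn at 1 + k1 r^2 times it, then the intrinsics apply), "xyz" and "attitude" of the camera in the world; the wrist camera has in their place "T_tool_cam" (4x4, takes a point from camera to tool coordinates, whose origin is the TCP and whose axes are the tool frame's). Camera axes: x right, y down, z forward; pixel columns grow to the right and rows downward; lengths in mm; the calibration is good to about 2 mm. A picture is of the moment at which its call begins: read the wrist's pose just before it. calibration takes no time and is no camera call.
- order.finish_job(): hands the job in, once; it reports no verdict.
The state is a dict: "time_s": time; "joints": joint angles; "dq": joint speeds; "tau": joint torques, N m; "eef_pos": TCP position; "ee_rot": TCP orientation; "force": force on the tool from outside, world axes, zero at the start; "wrist_torque": the same for the moment, N m; "grip_width": opening from 0.0 (shut) to 1.0 (fully open).
Only numpy, scipy, OpenCV 4.12 (cv2) and the standard library are available. Lean on these libraries where they do the work, as an engineer would, in place of code of your own. Each camera call takes 0.05 s, during which the arm holds its last target. There are 200 camera calls.

## Task

On the wooden bobbin winder, push the cam's upright peg round with a fingertip until the cam's low point faces the follower roller, its long side and peg pointing straight away from the roller. Only then push the tailstock fully forward, so that its steel centre goes home in the bobbin's end, and leave the cam at its low point. Nothing is to be lifted or carried, and the loose things around the winder are to be left where they stand.

Things in the scene. Friction and masses are not known exactly. Their poses are not given: they have to be found in the camera images.
- winder: The winder: wooden base board 340 x 250 x 20 mm, fixed. Origin: centre of its underside, at table height. Its +x is 'forward', from tailstock to bobbin; +z up. In its frame tailstock, bobbin and headstock stand in line at y = +55 mm; the cam at x 20, y -65 mm. Bobbin (fixed, x 20 to 120 mm, top 92 mm high), headstock (x 125 to 157, 105 mm high) and crank (x to 264) are not used.
- cam (a joint): Angle of the eccentric cam (rad), anticlockwise positive from above. 0: high side and peg point at the roller. pi or -pi: low point at the roller, peg pointing forward along winder +x. Turns both ways without end stops, starts between -1.3 and 1.3, stays where left: friction about 0.3 N m (7 N at the peg). Within about 0.6 rad of the low point the tailstock can go fully home.
- cam_axis (a point): Centre of the cam's top face on the turning axis, 44 mm above the table. The cam is a steel disc 68 mm in diameter, 16 mm thick, pivoted 16 mm off its centre: it reaches 50 mm from the axis on the high side, 18 mm on the low side. A flat bolt head 4 mm high lies on the axis.
- cam_peg (a point): Middle (62 mm above the table) of the upright round steel peg on the cam's high side: 16 mm diameter, from the cam's face at 44 mm up to 90 mm above the table, 42 mm from the axis. Within 60 mm of the cam axis nothing but the peg stands higher than 48 mm above the table.
- tailstock (a joint): Travel of the tailstock slide along winder +x (m): 0 fully back, 0.034 fully home against its stop. Starts between 0 and 0.004. It stays where it is left; friction about 3 N. The cam blocks it at about 0.005 when at its high point.
- tail_push (a point): Middle of the tailstock's flat upright rear face (60 mm wide, from 30 to 101 mm above the table; this point 66 mm up), the place to push forward. The wooden block is 50 mm long; the point moves with it. Behind it only two low rods and a strip, under 35 mm high, run back to the board's end.
- roller (a point): Centre of the top of the follower roller, 44 mm above the table: steel, 20 mm diameter, 16 mm high, at the end of the tailstock's low side arm (43 mm high). It moves with the tailstock and meets the cam's rim.
- spare_bobbin: Loose upright wooden bobbin, 48 mm diameter, 100 mm high, on the table behind the winder. Origin: centre of its underside. Leave alone.
- jar: Loose amber jar, 60 mm diameter, 75 mm high, on the table. Origin: centre of its underside. Leave alone.
- wax_tin: Loose flat round tin, 68 mm diameter, 30 mm high, on the table. Origin: centre of its underside. Leave alone.

How it is judged:
By the outcome, as a careful person would: the job done as asked, in the order asked, and still so for the second after the job is handed in, with the robot touching nothing.
It also fails if it takes over 51 s, if anything falls off the work surface, if the arm or the gripper's body presses on something with over 40 N, if the wrist force passes 120 N, or if a joint passes its speed limit or range.

## Working session

There is one attempt and no reset: what is moved stays moved. The work goes in short steps, Python scripts to look and compute and a tool call to move; the robot and the scene stay as the last step left them, time stands still between calls to the robot, and variables do not carry over. Pictures are saved under pics/ and viewed, about 8 in all and at most 12, crops included, and the job is handed in when it is done.

Besides the shell and the picture viewer there is one more tool, called after "Call:" as name(argument=value, ...), one argument or row to a line, values as JSON. carry_out: Moves the arm, as the interface text tells. Its arguments: {"type":"object","properties":{"deltas":{"type":"array"},"newtons":{"type":"number"}},"required":["deltas"]}

```bash
mkdir -p pics; python3 - <<'E'
from rig import ctrl,viewer
import cv2
s=ctrl.sense();print(s)
for n in("scene","top"):
    cv2.imwrite(f"pics/{n}1.png",viewer.capture(n)[:,:,::-1]); print(n,viewer.calibration(n))
print(viewer.calibration("wrist"))
E
```

```text
{'time_s': 0.0, 'joints': array([ 9.85595101e-01,  3.13437419e-01,  1.49841212e+00, -1.01705977e-05,
        1.33099962e+00, -2.23419326e-01]), 'dq': array([ 5.87688122e-05,  1.78252537e-03,  1.33674005e-03, -9.42263035e-04,
        1.22016309e-03, -4.82365728e-04]), 'tau': array([ 2.78772004e-04, -4.12274015e+01, -2.59736431e+01, -1.97020167e-04,
        4.20753640e-03,  2.02425178e-05]), 'eef_pos': array([185.70181489, 490.79438302, 230.75090797]), 'ee_rot': array([ 0.69539795,  0.12680213,  0.69574105, -0.12762173]), 'force': array([-0.41530177, -0.80127452, -0.40277762]), 'wrist_torque': array([-0.06871628, -0.00112443,  0.0051327 ]), 'grip_width': 0.9992819650628958}
scene {'fx': 478.9044410189726, 'fy': 478.9044410189726, 'cx': 317.5500932795387, 'cy': 241.61297155143723, 'k1': -0.10936904534550927, 'xyz': array([898.83649491, 360.88980967, 683.67149572]), 'attitude': array([-0.11244736,  0.34962629,  0.88957041, -0.27162755])}
top {'fx': 588.8388636715146, 'fy': 588.8388636715146, 'cx': 323.0511540286201, 'cy': 241.24955643765662, 'k1': -0.1805462390128998, 'xyz': array([ 525.77360018,   91.35336119, 1098.02231129]), 'attitude': array([ 0.01650516, -0.70028061,  0.71300015, -0.03107141])}
{'fx': 398.8649232137088, 'fy': 398.8649232137088, 'cx': 318.15502399352073, 'cy': 246.57916145915925, 'k1': -0.09073982798867213, 'T_tool_cam': array([[ 6.97198053e-04, -2.95050492e-01,  9.55481408e-01,
        -1.42227891e+02],
       [ 9.99999688e-01,  5.61774195e-04, -5.56207665e-04,
        -6.13179059e-01],
       [-3.72655454e-04,  9.55481497e-01,  2.95050791e-01,
        -7.39673646e+01],
       [ 0.00000000e+00,  0.00000000e+00,  0.00000000e+00,
         1.00000000e+00]])}
```

View pics/top1.png

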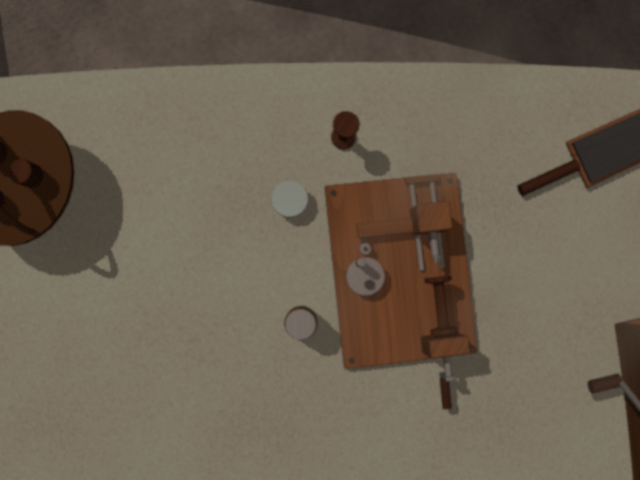

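View pics/scene1.png

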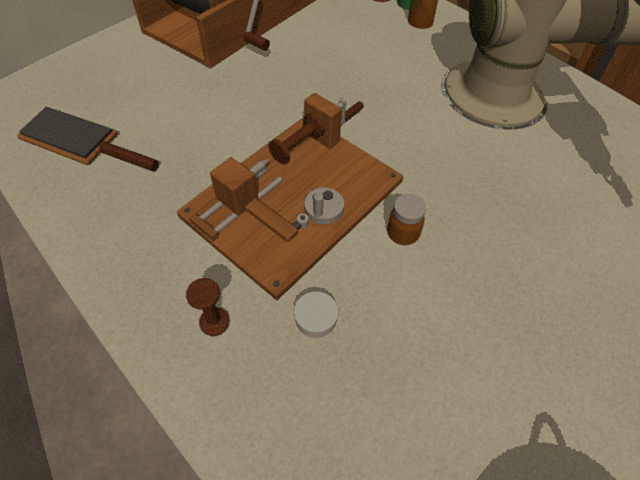

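```bash
cat > h.py <<'E'
import numpy as np,cv2
from scipy.spatial.transform import Rotation as R
from rig import ctrl,viewer
def quat(q): return R.from_quat(np.roll(q,-1)).as_matrix()
def cam(n):
    c=viewer.calibration(n)
    K=np.array([[c['fx'],0,c['cx']],[0,c['fy'],c['cy']],[0,0,1]]);D=np.array([c['k1'],0,0,0.])
    if n=="wrist":
        s=ctrl.sense();T=c['T_tool_cam'];Rt=quat(s['ee_rot'])
        return K,D,Rt@T[:3,:3],Rt@T[:3,3]+s['eef_pos']
    return K,D,quat(c['attitude']),np.array(c['xyz'])
def proj(C,P):
    K,D,Rc,t=C;p=(np.atleast_2d(P)-t)@Rc
    return cv2.projectPoints(p.astype(float),np.zeros(3),np.zeros(3),K,D)[0][:,0]
def unproj(C,uv,z):
    K,D,Rc,t=C;n=cv2.undistortPoints(np.array(uv,float).reshape(-1,1,2),K,D)[:,0]
    d=np.c_[n,np.ones(len(n))]@Rc.T
    return t+d*((z-t[2])/d[:,2])[:,None]
def W2w(w,P):
    x,y,a=w;P=np.atleast_2d(P).astype(float);c,s=np.cos(a),np.sin(a)
    return np.c_[x+c*P[:,0]-s*P[:,1],y+s*P[:,0]+c*P[:,1],P[:,2]]
E
python3 - <<'E'
from h import *
C=cam("top")
print(unproj(C,[(327,186),(457,175),(476,352),(345,368)],20).round())
im=cv2.imread("pics/top1.png")[160:385,285:505]
im=np.clip(im*1.6,0,255).astype(np.uint8)
a=cv2.resize(im,None,fx=2.6,fy=2.6,interpolation=3)
cv2.imwrite("pics/c1.png",a); print(a.shape)
im=cv2.imread("pics/scene1.png")[85:305,165:415]
im=np.clip(im*1.3,0,255).astype(np.uint8)
cv2.imwrite("pics/c2.png",cv2.resize(im,None,fx=2.6,fy=2.6,interpolation=3))
E
```

```text
[[ 701.   59.   20.]
 [ 719. -186.   20.]
 [ 387. -212.   20.]
 [ 366.   33.   20.]]
(585, 572, 3)
```

View pics/c1.png

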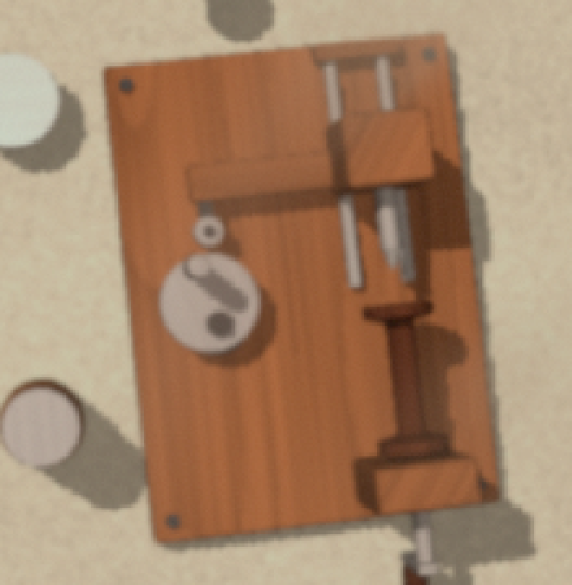

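View pics/c2.png

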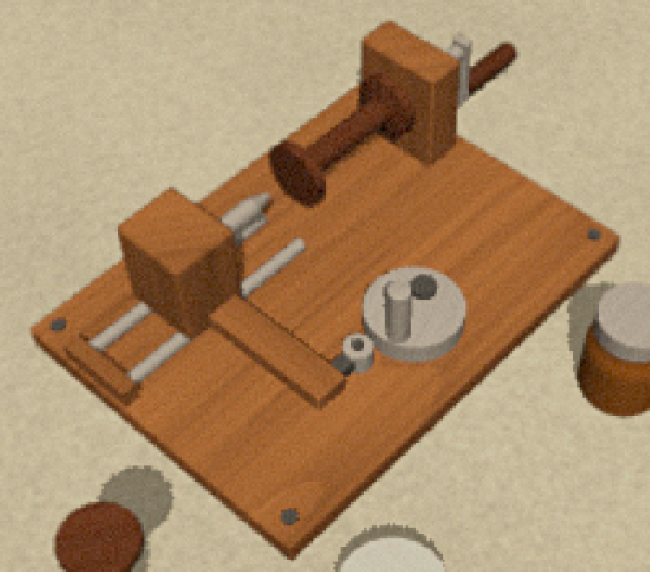

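```bash
cat > fit.py <<'E'
from h import *
from scipy.optimize import least_squares
a=lambda l:np.array(l)/2.6
t=a([(105,68),(443,34),(498,498),(155,544),(221,325)])+(285,160)
s=a([(291,545),(33,333),(618,238),(424,287)])+(165,85)
Pt=np.array([(-170,-125,20),(-170,125,20),(170,125,20),(170,-125,20),(20,-65,48)])
Ps=Pt[[0,1,3,4]]
Ct,Cs=cam("top"),cam("scene")
f=lambda w:np.r_[(proj(Ct,W2w(w,Pt))-t).ravel(),(proj(Cs,W2w(w,Ps))-s).ravel()]
r=least_squares(f,[550,-70,3.1]);w=r.x
if __name__=="__main__":
    print("winder",w,np.degrees(w[2]),r.fun.round(1))
    def back(p):  # world->winder
        d=np.atleast_2d(p)[:,:2]-w[:2];c,s_=np.cos(w[2]),np.sin(w[2])
        return np.c_[d@[c,s_],d@[-s_,c]].round(1)
    for n,C,o,L in(("top",Ct,(285,160),dict(disc=(210,303,44),pegtop=(197,265,90),roll=(209,231,44))),("scene",Cs,(165,85),dict(disc=(415,305,44),pegtop=(399,289,90),roll=(358,345,44)))):
        for k,(u,v,z) in L.items():
            p=unproj(C,[a((u,v))+o],z); b=back(p); print(n,k,p.round(1),b)
            if k in("disc","pegtop"): d=b[0]-(20,-65);print("  angle(from -x)",np.arctan2(-d[1],-d[0]),np.hypot(*d))
    for uv in((347,110),(427,110),(434,180),(350,188)): print("tail",back(unproj(Ct,[a(uv)+(285,160)],101)))
    for k,P in dict(axis=(20,-65,44)).items(): print(k,W2w(w,P))
    print("things",unproj(Ct,[(345,124)],100),unproj(Ct,[(290,199)],30),unproj(Ct,[(301,323)],75))
E
python3 fit.py
```

```text
winder [543.96113909 -73.78012663   3.23473376] 185.3365921168103 [-2.3 -0.7 -0.3 -1.3  0.7  0.9 -0.8  0.2 -1.4 -0.7 -0.3  0.4 -2.2 -2.6
  1.4 -2.3 -0.3 -1.6]
top disc [[531.9  -6.4  44. ]] [[  5.7 -68.2]]
  angle(from -x) 0.22014932969257694 14.653668482670135
top pegtop [[556.9   5.9  90. ]] [[-20.3 -78.1]]
  angle(from -x) 0.31428800636139315 42.375700584179135
top roll [[581.6  -6.9  44. ]] [[-43.7 -63.1]]
scene disc [[532.8  -3.2  44. ]] [[  4.6 -71.3]]
  angle(from -x) 0.3883187181724658 16.638810053606598
scene pegtop [[557.6   7.1  90. ]] [[-21.1 -79.3]]
  angle(from -x) 0.33483120364662794 43.516663475041376
scene roll [[582.5  -4.2  44. ]] [[-44.8 -65.7]]
tail [[-110.6   31.9]]
tail [[-105.    85.6]]
tail [[-58.2  84.2]]
tail [[-59.   27.4]]
axis [[518.00240713 -10.92199879  44.        ]]
things [[796.2734397  28.2164755 100.       ]] [[676.00088965 127.63412213  30.        ]] [[453.42402    110.43271502  75.        ]]
```

```bash
cat > plan.py <<'E'
from h import *
# yaw = world angle of tool y; tool down assumed
def yaw(Rt): return np.arctan2(Rt[1,1],Rt[0,1])
def Rdown(y): 
    c,s=np.cos(y),np.sin(y); X=np.array([0,0,-1.]);Y=np.array([c,s,0]);return np.c_[X,Y,np.cross(X,Y)]
def rows(targets):  # list of (xyz,yaw), from sensed pose
    s=ctrl.sense();R0=quat(s['ee_rot']);p=s['eef_pos']
    for q,y in targets:
        rv=R.from_matrix(R0.T@Rdown(y)).as_rotvec(degrees=True)
        print((R0.T@(np.array(q)-p)).round(1).tolist(),rv.round(1).tolist())
    print(s['time_s'],p.round(1),np.degrees(yaw(R0)).round(1),s['joints'].round(2),s['force'].round(1))
AX=np.array([518.0,-10.9]);B=3.2347-np.pi
def finger(th,off,z,k=1,rad=42):  # finger centre behind the peg; k: yaw offset in quarter turns from radial
    a=B+th;r=np.array([np.cos(a),np.sin(a)]);t=np.array([-r[1],r[0]])
    return np.r_[AX+rad*r-off*t,z],a+k*np.pi/2
E
python3 - <<'E'
from plan import *
s=ctrl.sense();R0=quat(s['ee_rot']);print(R0.round(2));y=yaw(R0);j=s['joints'];c=y-j[0]+j[5];print(y,c)
for k in range(4):
    out=[]
    for th in(.32,3.14):
        p,a=finger(th,23,58,k);j6=np.arctan2(p[1],p[0])+c-a
        out.append(((j6+np.pi)%(2*np.pi)-np.pi).round(2))
    print(k,out,p)
p,a=finger(.32,36,58); print(p)
E
```

```text
[[-0.    0.35  0.94]
 [-0.    0.94 -0.35]
 [-1.   -0.   -0.  ]]
1.2090075389812007 3.5068378882174844e-06
0 [np.float64(-0.44), np.float64(3.07)] [474.07384983   8.16550107  58.        ]
1 [np.float64(-2.01), np.float64(1.5)] [474.07384983   8.16550107  58.        ]
2 [np.float64(2.7), np.float64(-0.07)] [474.07384983   8.16550107  58.        ]
3 [np.float64(1.13), np.float64(-1.65)] [474.07384983   8.16550107  58.        ]
[570.91932635 -27.01039721  58.        ]
```

```bash
python3 - <<'E'
from plan import *
p,a=finger(.32,36,150,-1);print(p,a)
y0=1.209
P0=np.array([185.7,490.8,230.8])
rows([(P0+(p-P0)*f,y0+(a-y0)*f) for f in np.arange(1,16)/15])
E
```

```text
[570.91932635 -27.01039721 150.        ] -1.1576889803846895
[5.4, -23.2, 36.2] [9.0, -0.0, 0.1]
[10.8, -46.4, 72.5] [18.1, -0.0, 0.1]
[16.2, -69.6, 108.7] [27.1, 0.0, 0.1]
[21.6, -92.8, 145.0] [36.2, 0.0, 0.1]
[27.0, -116.0, 181.2] [45.2, 0.0, 0.1]
[32.4, -139.2, 217.4] [54.2, 0.0, 0.1]
[37.8, -162.3, 253.7] [63.3, 0.0, 0.1]
[43.2, -185.5, 289.9] [72.3, 0.0, 0.1]
[48.6, -208.7, 326.2] [81.4, 0.0, 0.1]
[54.0, -231.9, 362.4] [90.4, 0.0, 0.1]
[59.4, -255.1, 398.6] [99.4, 0.0, 0.1]
[64.9, -278.3, 434.9] [108.5, 0.1, 0.1]
[70.3, -301.5, 471.1] [117.5, 0.1, 0.1]
[75.7, -324.7, 507.3] [126.6, 0.1, 0.1]
[81.1, -347.9, 543.6] [135.6, 0.1, 0.0]
0.1 [185.7 490.8 230.8] 69.3 [ 0.99  0.31  1.5  -0.    1.33 -0.22] [-0.7  0.  -0.1]
```

Call:
carry_out(
  deltas=[
    [1,5,-23,36,9,0,0],
    [1,10,-46,72,18,0,0],
    [1,15,-69,108,27,0,0],
    [1,20,-92,144,36,0,0],
    [1,25,-116,181,45,0,0],
  ],
  newtons=60,
)

```text
time_s: 0.72
eef_pos: [314.6, 317.2, 206.0]
ee_rot: [0.593, 0.385, 0.593, -0.385]
force: [-0.1, 0.4, 1.0]
grip_width: 0.001
```

```bash
python3 - <<'E'
from plan import *
p,a=finger(.32,36,150,-1)
s=ctrl.sense();y0=yaw(quat(s['ee_rot']));P0=s['eef_pos']
rows([(P0+(p-P0)*f,y0+(a-y0)*f) for f in (.5,1)])
E
```

```text
[28.0, 47.1, 209.4] [45.2, 0.0, 0.0]
[56.0, 94.3, 418.7] [90.3, 0.0, 0.0]
0.725 [314.6 317.2 206. ] 24.0 [0.53 0.16 1.76 0.   1.22 0.11] [-0.1  0.4  1. ]
```

Call:
carry_out(
  deltas=[
    [1,6,9,42,9,0,0],
    [1,11,19,84,18,0,0],
    [1,17,28,126,27,0,0],
    [1,22,38,167,36,0,0],
    [1,28,47,209,45,0,0],
  ],
)

```text
time_s: 1.35
eef_pos: [443.5, 146.0, 178.0]
ee_rot: [-0.4, -0.583, -0.4, 0.583]
force: [0.2, 0.8, -0.8]
grip_width: -0.003
```

```bash
python3 - <<'E'
from plan import *
rows([finger(.32,36,150,-1)])
E
```

```text
[28.0, 181.1, 115.8] [45.3, 0.0, 0.0]
1.35 [443.5 146.  178. ] -21.0 [0.07 0.24 1.74 0.   1.16 0.43] [ 0.2  0.8 -0.8]
```

Call:
carry_out(
  deltas=[
    [1,6,36,23,9,0,0],
    [1,11,72,46,18,0,0],
    [1,17,109,69,27,0,0],
    [1,22,145,93,36,0,0],
    [1,28,181,116,45.3,0,0],
  ],
)

```text
time_s: 1.98
eef_pos: [571.6, -26.5, 149.8]
ee_rot: [-0.145, -0.692, -0.145, 0.692]
force: [0.7, -0.2, 0.5]
grip_width: -0.003
```

```bash
python3 - <<'E'
from plan import *
rows([finger(.32,36,150,-1),finger(.32,36,58,-1)])
C=cam("wrist");im=viewer.capture("wrist");cv2.imwrite("pics/w1.png",im[:,:,::-1])
P=W2w((543.96,-73.78,3.2347),[(20,-65,44),(20-42*np.cos(.32),-65-42*np.sin(.32),90),(-108,25,101),(-108,85,101)]);print(proj(C,P).round())
E
```

```text
[-0.2, 0.1, 0.8] [-0.0, 0.0, 0.0]
[91.8, 0.2, 0.8] [-0.0, 0.0, 0.0]
1.975 [571.6 -26.5 149.8] -66.3 [-0.25  0.49  1.46  0.    1.19  0.91] [ 0.7 -0.2  0.5]
[[264. 305.]
 [249. 271.]
 [500. 180.]
 [600. 219.]]
```

View pics/w1.png

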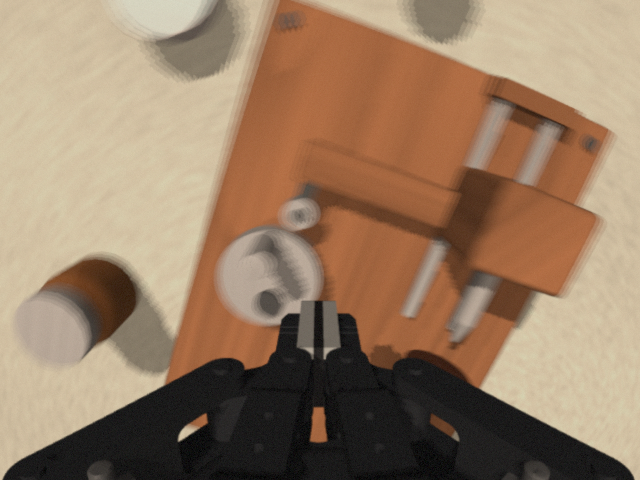

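Call:
carry_out(
  deltas=[
    [1,24,0,0,0,0,0],
    [1,48,0,0,0,0,0],
    [1,72,0,0,0,0,0],
    [1,92,0,0,0,0,0],
    [1,93,0,0,0,0,0],
  ],
)

```text
time_s: 2.65
eef_pos: [570.1, -25.1, 55.9]
ee_rot: [-0.146, -0.691, -0.147, 0.693]
force: [0.4, -0.3, 0.6]
grip_width: -0.005
```

```bash
python3 - <<'E'
from plan import *
rows([finger(.32,24,57,-1),finger(.32,16,57,-1)]+[finger(.32+i*.12,16,57,-1) for i in(1,2,3)])
E
```

```text
[-1.1, -9.9, 0.0] [0.3, 0.1, 0.1]
[-1.0, -17.9, -0.0] [0.3, 0.1, 0.1]
[-1.0, -23.1, -1.7] [-6.6, 0.1, 0.1]
[-1.0, -28.4, -2.7] [-13.4, 0.1, 0.1]
[-1.0, -33.7, -3.1] [-20.3, 0.1, 0.1]
2.65 [570.1 -25.1  55.9] -66.0 [-0.25  0.6   1.55 -0.    0.99  0.9 ] [ 0.4 -0.3  0.6]
```

Call:
carry_out(
  deltas=[
    [1,0,-10,0,0,0,0],
    [1,-1,-18,0,0,0,0],
    [1,-1,-23,-1.7,-6.6,0,0],
    [1,-1,-28.5,-2.7,-13.4,0,0],
    [1,-1,-33.5,-3,-20,0,0],
  ],
)

```text
time_s: 3.28
eef_pos: [561.6, 6.3, 59.3]
ee_rot: [0.267, 0.657, 0.265, -0.654]
force: [6.9, -4.7, -6.8]
grip_width: -0.0
```

```bash
python3 - <<'E'
from plan import *
rows([finger(.68+i*.13,16,57,-1) for i in(1,2,3,4,5)])
E
```

```text
[2.3, -7.8, -0.5] [-7.5, -0.1, -0.3]
[2.2, -13.5, -1.5] [-15.0, -0.1, -0.3]
[2.2, -19.4, -1.7] [-22.4, -0.1, -0.3]
[2.2, -25.2, -1.2] [-29.9, -0.1, -0.3]
[2.2, -30.9, 0.1] [-37.3, -0.0, -0.3]
3.275 [561.6   6.3  59.3] -45.8 [-0.2   0.58  1.58 -0.    0.97  0.6 ] [ 6.9 -4.7 -6.8]
```

Call:
carry_out(
  deltas=[
    [1,0,-7,-0.5,-7.5,0,0],
    [1,0,-13,-1.5,-15,0,0],
    [1,0,-19,-1.7,-22.5,0,0],
    [1,0,-25,-1.2,-30,0,0],
    [1,0,-31,0,-37.5,0,0],
  ],
)

```text
time_s: 3.9
eef_pos: [540.5, 29.1, 59.7]
ee_rot: [0.464, 0.536, 0.461, -0.533]
force: [8.4, -2.1, -3.7]
grip_width: -0.001
```

```bash
python3 - <<'E'
from plan import *
rows([finger(1.33+i*.13,16,57,-1) for i in(1,2,3,4,5)])
cv2.imwrite("pics/s2.png",cv2.resize(viewer.capture("scene")[85:305,165:415,::-1],None,fx=2.6,fy=2.6))
E
```

```text
[2.7, -6.0, -0.8] [-7.3, 0.0, -0.4]
[2.6, -11.7, -1.8] [-14.7, 0.0, -0.4]
[2.6, -17.6, -2.1] [-22.1, 0.1, -0.4]
[2.5, -23.4, -1.6] [-29.6, 0.1, -0.4]
[2.5, -29.1, -0.3] [-37.0, 0.1, -0.4]
3.9 [540.5  29.1  59.7] -8.3 [-0.16  0.54  1.65  0.    0.94 -0.02] [ 8.4 -2.1 -3.7]
```

View pics/s2.png

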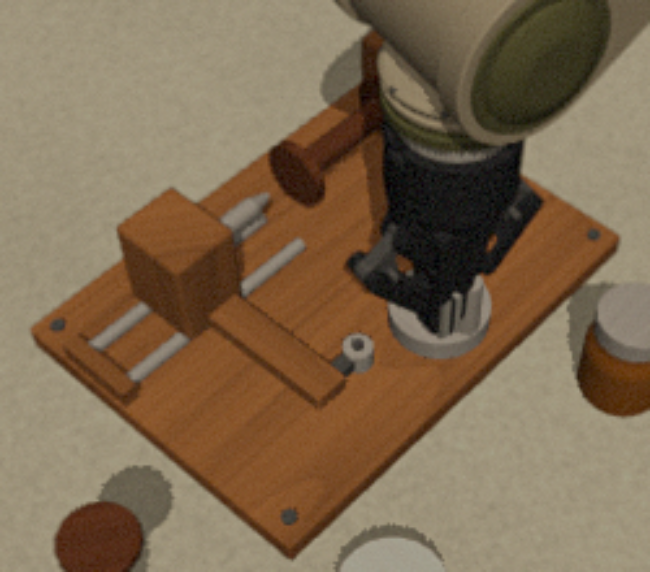

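Scene crop: cam has turned with the peg at about (470,290), just ahead of the fingertip (445,310); nothing else has moved. Continue the arc.

Call:
carry_out(
  deltas=[
    [1,0,-6,-0.8,-7.4,0,0],
    [1,0,-12,-1.8,-14.8,0,0],
    [1,0,-17.5,-2.1,-22.2,0,0],
    [1,0,-23.5,-1.6,-29.6,0,0],
    [1,0,-29,-0.3,-37,0,0],
  ],
)

```text
time_s: 4.58
eef_pos: [511.8, 34.0, 59.7]
ee_rot: [0.61, 0.361, 0.606, -0.359]
force: [9.2, 1.0, -4.7]
grip_width: -0.003
```

```bash
python3 - <<'E'
from plan import *
rows([finger(1.98+i*.13,16,58,-1) for i in(1,2,3,4,5)])
E
```

```text
[1.7, -5.8, -1.4] [-7.5, 0.2, -0.3]
[1.6, -11.5, -2.4] [-14.9, 0.2, -0.3]
[1.6, -17.4, -2.6] [-22.4, 0.3, -0.3]
[1.6, -23.2, -2.1] [-29.8, 0.3, -0.3]
[1.5, -28.9, -0.8] [-37.3, 0.3, -0.2]
4.575 [511.8  34.   59.7] 28.7 [-0.16  0.49  1.74  0.    0.91 -0.66] [ 9.2  1.  -4.7]
```

Call:
carry_out(
  deltas=[
    [1,0,-6,-1.2,-7.5,0,0],
    [1,0,-11.5,-2.2,-15,0,0],
    [1,0,-17.5,-2.6,-22.4,0,0],
    [1,0,-23,-2.1,-29.8,0,0],
    [1,0,-29,-0.8,-37.3,0,0],
  ],
)

```text
time_s: 5.2
eef_pos: [486.1, 21.1, 59.8]
ee_rot: [0.694, 0.147, 0.689, -0.146]
force: [8.4, 5.2, -1.8]
grip_width: 0.003
```

```bash
python3 - <<'E'
from plan import *
rows([finger(2.63+i*.11,16,58,-1) for i in(1,2,3,4)])
K=cam("top");im=viewer.capture("top")[160:385,285:505,::-1];cv2.imwrite("pics/t3.png",cv2.resize(np.clip(im*1.6,0,255).astype(np.uint8),None,fx=2.6,fy=2.6,interpolation=3))
E
```

```text
[1.7, -5.0, -1.3] [-6.3, 0.4, -0.2]
[1.7, -9.8, -2.3] [-12.6, 0.4, -0.1]
[1.7, -14.7, -2.7] [-18.9, 0.4, -0.1]
[1.7, -19.7, -2.6] [-25.2, 0.4, -0.1]
5.2 [486.1  21.1  59.8] 66.0 [-0.2   0.44  1.82  0.    0.88 -1.35] [ 8.4  5.2 -1.8]
```

Call:
carry_out(
  deltas=[
    [1,0,-5,-1.3,-6.3,0,0],
    [1,0,-10,-2.3,-12.6,0,0],
    [1,0,-15,-2.7,-19,0,0],
    [1,0,-19.5,-2.6,-25,0,0],
    [1,0,-19.5,-2.6,-25,0,0],
  ],
)

```text
time_s: 5.88
eef_pos: [474.7, 4.5, 59.6]
ee_rot: [0.708, -0.005, 0.706, 0.005]
force: [3.0, 5.5, 1.2]
grip_width: -0.002
```

```bash
python3 - <<'E'
from plan import *
rows([finger(3.14,30,58,-1),finger(3.14,30,150,-1)])
E
```

```text
[1.6, 10.7, -1.1] [-4.4, 0.2, -0.0]
[-90.4, 10.7, -0.8] [-4.4, 0.2, -0.0]
5.875 [474.7   4.5  59.6] 90.8 [-0.24  0.42  1.85  0.    0.87 -1.83] [3.  5.5 1.2]
```

Call:
carry_out(
  deltas=[
    [1,0,12,0,0,0,0],
    [1,-40,14,0,0,0,0],
    [1,-80,14,-25,0,0,0],
    [1,-110,14,-40,0,0,0],
    [1,-110,14,-40,0,0,0],
  ],
)

```text
time_s: 6.5
eef_pos: [433.8, 17.7, 170.3]
ee_rot: [0.709, -0.005, 0.706, 0.005]
force: [-0.6, -0.2, -0.1]
grip_width: -0.0
```

```bash
python3 - <<'E'
from plan import *
C=cam("wrist");im=viewer.capture("wrist");cv2.imwrite("pics/w2.png",im[:,:,::-1])
P=W2w((543.96,-73.78,3.2347),[(20,-65,48),(62,-65,90)]+[(20-42*np.cos(t),-65-42*np.sin(t),90) for t in(2.9,3.0,3.3)]);print(proj(C,P).round())
rows([])
E
```

```text
[[281. 342.]
 [267. 319.]
 [283. 320.]
 [276. 319.]
 [257. 320.]]
6.55 [433.6  17.6 168.8] 90.8 [-0.23  0.18  1.85 -0.    1.12 -1.82] [ 0.2 -0.3  0.7]
```

View pics/w2.png

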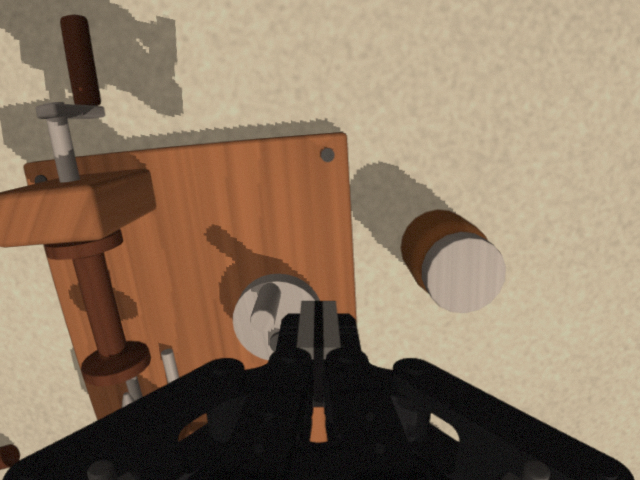

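Wrist view: peg top about (262,319), bolt edge about (277,340), against (267,319)/(281,342) predicted for the exact low point, so it is close. I'll clear the arm for an unobstructed check.

Call:
carry_out(
  deltas=[
    [1,-10,45,0,0,0,0],
    [1,-20,95,0,0,0,0],
    [1,-30,145,0,0,0,0],
    [1,-30,190,0,0,0,0],
    [1,-30,190,0,0,0,0],
  ],
)

```text
time_s: 7.18
eef_pos: [430.3, 209.5, 196.8]
ee_rot: [0.706, -0.006, 0.708, 0.006]
force: [0.1, -0.3, 0.1]
grip_width: -0.003
```

```bash
python3 - <<'E'
from plan import *
rows([])
a=viewer.capture("top")[160:385,285:505,::-1];b=viewer.capture("scene")[100:250,225:405,::-1]
f=lambda i,k,g:cv2.resize(np.clip(i*g,0,255).astype(np.uint8),None,fx=k,fy=k,interpolation=3)
a=f(a[65:150,20:120],4,1.6);b=f(b[50:135,40:140],4,1.3)
cv2.imwrite("pics/ts.png",np.hstack([a,b]));print(a.shape,b.shape)
C=cam("top");D=cam("scene")
for t in(3.0,3.14,3.3):
    P=W2w((543.96,-73.78,3.2347),[(20,-65,48),(20-42*np.cos(t),-65-42*np.sin(t),90),(20-16*np.cos(t),-65-16*np.sin(t),44)])
    print(t,((proj(C,P)-(305,225))*4).round().tolist(),((proj(D,P)-(265,150))*4+(400,0)).round().tolist())
E
```

```text
7.175 [430.3 209.5 196.8] 91.0 [ 0.21  0.24  1.68  0.    1.22 -1.38] [ 0.1 -0.3  0.1]
(340, 400, 3) (340, 400, 3)
3.0 [[255.0, 237.0], [261.0, 336.0], [253.0, 273.0]] [[651.0, 175.0], [729.0, 62.0], [679.0, 163.0]]
3.14 [[255.0, 237.0], [275.0, 335.0], [258.0, 273.0]] [[651.0, 175.0], [719.0, 55.0], [675.0, 160.0]]
3.3 [[255.0, 237.0], [290.0, 332.0], [263.0, 271.0]] [[651.0, 175.0], [706.0, 48.0], [670.0, 157.0]]
```

View pics/ts.png

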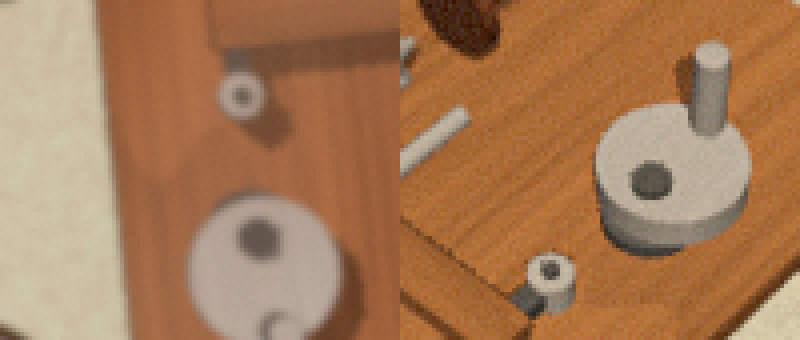

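Cam is at ≈3.2 rad by both cameras (low point, within about 0.06). Now the tailstock.

```bash
python3 - <<'E'
from plan import *
w=(543.96,-73.78,3.2347);y=3.2347-np.pi+np.pi/2
A=W2w(w,(-142,55,160))[0];P0=ctrl.sense()['eef_pos'];print(A)
rows([(P0+(A-P0)*f,y) for f in(.5,1)]+[(A-(0,0,105),y)])
E
```

```text
[ 690.45845551 -115.33962625  160.        ]
[18.4, -163.1, 127.6] [-4.5, -0.1, 0.0]
[36.7, -326.2, 255.2] [-4.5, -0.1, 0.0]
[141.7, -326.2, 255.4] [-4.5, -0.1, 0.0]
7.275 [430.7 207.2 197.1] 90.8 [ 0.2   0.24  1.68 -0.    1.22 -1.38] [ 0.7 -0.8 -0.1]
```

Call:
carry_out(
  deltas=[
    [1,0,-33,26,-1,0,0],
    [1,0,-65,51,-2,0,0],
    [1,0,-98,77,-3,0,0],
    [1,0,-131,102,-4,0,0],
    [1,0,-163,128,-4.5,0,0],
  ],
)

```text
time_s: 7.9
eef_pos: [561.7, 43.3, 197.6]
ee_rot: [0.706, -0.032, 0.707, 0.032]
force: [-0.4, 1.6, -0.2]
grip_width: 0.002
```

Call:
carry_out(
  deltas=[
    [1,0,-31,36,0,0,0],
    [1,0,-62,72,0,0,0],
    [1,10,-92,107,0,0,0],
    [1,25,-122,140,0,0,0],
    [1,37,-153,140,0,0,0],
  ],
)

```text
time_s: 8.52
eef_pos: [715.2, -96.0, 158.2]
ee_rot: [0.706, -0.032, 0.707, 0.032]
force: [-0.2, -0.1, -0.3]
grip_width: -0.001
```

```bash
python3 - <<'E'
from plan import *
w=(543.96,-73.78,3.2347);y=3.2347-np.pi+np.pi/2
A=W2w(w,(-142,55,160))[0]
rows([(A,y),(A-(0,0,105),y)])
C=cam("wrist");cv2.imwrite("pics/w3.png",viewer.capture("wrist")[:,:,::-1])
E
```

```text
[-1.7, -17.0, -26.4] [-0.1, -0.1, -0.0]
[103.3, -17.1, -26.1] [-0.1, -0.1, -0.0]
8.525 [715.2 -96.  158.2] 95.2 [-0.3   0.83  0.86 -0.    1.46 -1.96] [-0.2 -0.1 -0.3]
```

View pics/w3.png

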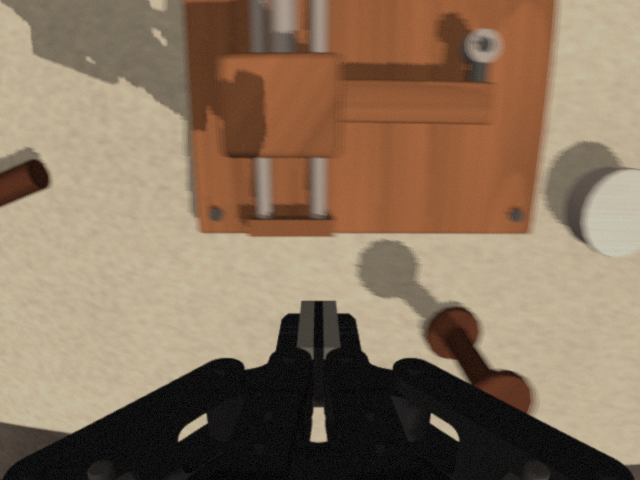

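```bash
python3 - <<'E'
from plan import *
C=cam("wrist");w=(543.96,-73.78,3.2347);c,s=np.cos(w[2]),np.sin(w[2])
for uv,z in(((220,157),101),((339,157),101),((203,232),20),((528,232),20),((483,45),44)):
    p=unproj(C,[uv],z)[0];d=p[:2]-w[:2];print(p.round(1),(d@[c,s]).round(1),(d@[-s,c]).round(1))
d=C[3];print(d)
E
```

```text
[ 659.  -154.6  101. ] -107.0 91.1
[654.1 -96.4 101. ] -107.6 32.8
[ 721.3 -185.1   20. ] -166.2 127.3
[700.1  53.7  20. ] -167.3 -112.4
[582.9 -13.4  44. ] -44.4 -56.5
[ 640.76032994 -107.64364407  299.13949502]
```

Call:
carry_out(
  deltas=[
    [1,0,-20,-20,0,0,0],
    [1,30,-20,-26,0,0,0],
    [1,60,-20,-26,0,0,0],
    [1,90,-20,-26,0,0,0],
    [1,102,-20,-26,0,0,0],
  ],
)

```text
time_s: 9.2
eef_pos: [689.3, -116.9, 56.9]
ee_rot: [0.705, -0.032, 0.708, 0.032]
force: [-0.1, 0.3, -0.5]
grip_width: -0.002
```

Call:
carry_out(
  deltas=[
    [1,0,0,-4,0,0,0],
    [1,0,0,-9,0,0,0],
    [1,0,0,-14,0,0,0],
    [1,0,0,-20,0,0,0],
    [1,0,0,-26,0,0,0],
  ],
)

```text
time_s: 9.82
eef_pos: [665.0, -118.5, 59.9]
ee_rot: [0.707, -0.033, 0.706, 0.032]
force: [3.7, 0.1, 1.1]
grip_width: 0.001
```

Call:
carry_out(
  deltas=[
    [1,0,0,-5,0,0,0],
    [1,0,0,-10,0,0,0],
    [1,0,0,-15,0,0,0],
    [1,0,0,-20,0,0,0],
    [1,0,0,-24,0,0,0],
  ],
)

```text
time_s: 10.45
eef_pos: [640.6, -120.7, 59.4]
ee_rot: [0.706, -0.033, 0.706, 0.032]
force: [4.0, 1.3, 2.5]
grip_width: -0.002
```

Call:
carry_out(
  deltas=[
    [1,0,0,-2,0,0,0],
    [1,0,0,-4,0,0,0],
    [1,0,0,-5,0,0,0],
    [1,0,0,-6,0,0,0],
    [1,0,0,-7,0,0,0],
  ],
)

```text
time_s: 11.08
eef_pos: [637.1, -121.1, 59.7]
ee_rot: [0.71, -0.033, 0.703, 0.032]
force: [26.7, 2.3, -6.3]
grip_width: -0.001
```

Call:
carry_out(
  deltas=[
    [1,0,0,5,0,0,0],
    [1,0,0,15,0,0,0],
    [1,0,0,28,0,0,0],
    [1,-50,0,30,0,0,0],
    [1,-100,0,32,0,0,0],
  ],
)

```text
time_s: 11.7
eef_pos: [665.5, -118.2, 159.6]
ee_rot: [0.705, -0.032, 0.707, 0.033]
force: [0.6, 0.2, 0.3]
grip_width: 0.005
```

```bash
python3 - <<'E'
from plan import *
rows([])
C=cam("wrist");a=viewer.capture("wrist")[:300,150:620,::-1];b=viewer.capture("scene")[85:305,165:415,::-1]
a=cv2.resize(a,(376,240));b=cv2.resize(b,None,fx=1.6,fy=1.6,interpolation=3)
im=np.zeros((352,776,3),np.uint8);im[:240,:376]=a;im[:,376:]=b
cv2.imwrite("pics/e.png",im)
E
```

```text
11.7 [ 665.5 -118.2  159.6] 95.3 [-0.35  0.71  1.07 -0.    1.37 -2.01] [0.6 0.2 0.3]
```

View pics/e.png

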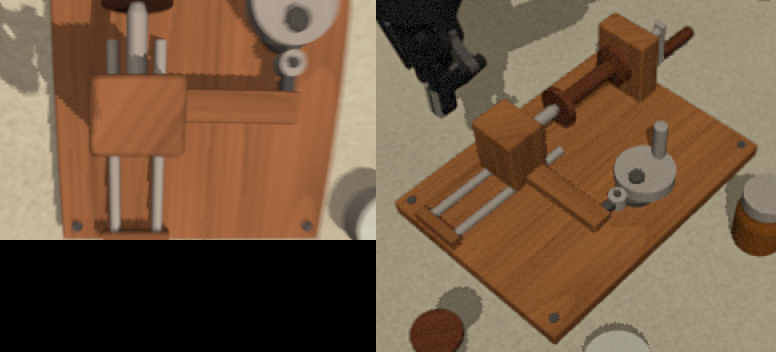

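```bash
python3 - <<'E'
from plan import *
w=(543.96,-73.78,3.2347);c,s=np.cos(w[2]),np.sin(w[2])
def bk(C,uv,z):
    d=unproj(C,[uv],z)[0,:2]-w[:2];print((d@[c,s]).round(1),(d@[-s,c]).round(1))
S=cam("scene");f=lambda u,v:(165+(u-376)/1.6,85+v/1.6)
bk(S,f(617,193),44);bk(S,f(636,177),48);bk(S,f(660,126.5),90)
Wc=cam("wrist");g=lambda u,v:(150+u*1.25,v*1.25)
bk(Wc,g(292,63),44);bk(Wc,g(298,19),48);bk(Wc,g(94,155),101);bk(Wc,g(186,155),101)
E
```

```text
-11.1 -64.7
16.5 -67.3
58.8 -62.8
-15.7 -66.1
16.3 -65.9
-80.1 84.3
-80.1 24.4
```

```bash
python3 -c "
from rig import order;print(order.finish_job())"
```

```text
the job is handed in; nothing more can be done
None
```

I turned the cam to its low point with the closed fingertip, pushing its peg anticlockwise from about 0.32 rad. Only then did I push the tailstock forward until it stopped hard, at about 27 N against the roughly 3 N of sliding friction. I backed the arm clear and handed the job in at about 12 s.

- **Cam:** before the tailstock push, the top and fixed scene cameras both put it at about 3.2 rad, within about 0.06 rad of the low point. In the last pictures the peg still points away from the roller.
- **Tailstock:** the roller moved about 33.7 mm in the fixed scene camera. The rear face moved about 34 mm in the wrist camera once corrected for a 3–4 mm offset. The last pictures show the steel centre in the bobbin's end, and the force reading was back to near zero.
- **Disagreement:** the cameras differ by about 3–6 mm in absolute position. They put the roller's final distance from the cam axis at 27.6 mm and 32 mm, where about 31 mm is expected at home. So I relied on the hard stop and the distance travelled.
- **Loose things:** I steered clear of them and felt no unexpected contact. In the last picture the spare bobbin and jar are upright with the tin beside them, but I did not measure their positions again.

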